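Load and pin the clamshell drilling jig

TASK

Get the clamshell jig ready for centre-drilling the turning blank: with the jig still open, slide the dark blank along its groove under the steel bridge until it is fully home against the end stop, and then swing the upper half over to close the jig. Take the thicker of the two pins from the rack, push it down through the aligned holes of both halves until its head sits on the upper half, and finish while still holding the pin and pressing its head down so that the sprung halves stay fully shut (they spring slightly open if you let go). Leave the other things on the bench where they are.

Things in the scene. Friction and masses are not known exactly. Their poses are not given: they have to be found in the camera images.
- jig: Lower half of the plywood clamshell jig, fixed. Origin on the table under the groove's line; z up, x towards the hinge, y along the groove from its mouth (-y) to the end stop (+y). Block x -62 to 62, y -85 to 75, 38 mm high, with a full-height ear at x -90 to -60, y -25 to 25. Groove along y at x = 0, 32 mm wide, floor 20 mm above the table.
- groove_mouth (a point): Middle of the groove's floor at its open mouth: x 0, y -85, z 20 mm in the jig's frame. Here (y -85 to -70) a steel bridge spans the groove: opening 32 mm wide, 28 mm high, top 54 mm above the table.
- groove_end (a point): Middle of the end stop's inner face, at x 0, y +60, z 32.5 mm in the jig's frame: the blank's inner end touches here when it is home.
- jig_hole (a point): Mouth of the pin hole in the lower half, 14.5 mm diameter, at x -75, y 0, z 38 mm in the jig's frame; the hole runs straight down to the table.
- lid_hinge (a point): On the hinge axis of the upper half: x 62, y 0, z 38 mm in the jig's frame; the axis runs along y. The upper half is plywood 16 mm thick, y -65 to 55, reaching 122 mm from the hinge, with an ear (y -25 to 25) that reaches 152 mm. Shut, its top is 54 mm above the table and its underside lies on the lower half.
- lid (a joint): Angle of the upper half: 0 = fully shut, grows as it opens upward, 1.5 = nearly upright (limit). Starts open at 0.95 to 1.35 and stays where it is put (friction, about 1 N at the ear). A sprung plunger in the lower half holds it ajar at about 0.06; pressing the ear down with about 6 N shuts it fully, and it springs back when released.
- lid_hole (a point): Centre of the pin hole (14.5 mm) at the top face of the upper half's ear, 137 mm from the hinge; its z axis is the hole's axis, pointing out of the top face.
- blank_center (a point): Centre of the dark square turning blank, 25 x 165 x 25 mm (long along its y), about 80 g, lying in the groove through the bridge, outer end sticking out of the mouth. Starts 30 to 58 mm short of home. Home: its centre at y -22.5 in the jig's frame, 20 mm still sticking out of the mouth.
- pin_center (a point): Centre (half-way up) of the thick steel pin, 74 mm long, about 100 g, z axis from tip to head: shank 12 mm diameter, 42 mm long, tapered tip; head 26 mm diameter, 32 mm high, from 5 to 37 mm above this point. Starts upright in one of the rack's holes, head resting on the rack. Fully in the jig this point is 49 mm above the table.
- thin_pin_center (a point): Centre of the other, thin pin in the rack (shank 8 mm, head 17 mm diameter and 22 mm high): leave it.
- rack: Wooden pin rack, fixed, 150 (x) x 50 (y) x 50 mm high, origin at the centre of its underside; pin holes at x -40 and +40 mm.
- gouge: Woodturning gouge, 340 mm long, lying along its x: leave it.
- offcut: Short dark offcut, 22 x 60 x 22 mm: leave it.
- wax_tin: Round tin, 60 mm diameter, 40 mm high: leave it.
- sanding_block: Cork sanding block, 70 x 45 x 30 mm: leave it.
- brush: Small brush, 170 mm long: leave it.
- glue: White bottle, 56 mm diameter, 140 mm high: leave it.
- chess_piece: Turned wooden chess piece, 36 mm diameter, 72 mm high: leave it.
Things that resemble listed ones, but are neither listed nor needed, are in the scene too. Of the things shaped like the part that bears blank_center, the dark wooden one is meant.

How it is judged:
By the outcome, as a careful person would: the job done as asked, in the order asked, and still so for the second after the job is handed in, while the arm keeps its last pose, push and grip.
It also fails if it takes over 61 s, if anything falls off the work surface, if the arm or the gripper's body presses on something with over 40 N, if the wrist force passes 120 N, or if a joint passes its speed limit or range.

ROBOT

A 6-joint arm with a two-finger parallel gripper is mounted at the origin on the work surface. World frame = base frame: x ahead of the robot, y to its left, z up, the work surface at z = 0. Lengths are in m, angles in rad, forces in N, time in s.
With the tool pointing down it reaches from about 0.4 to 0.825 m from the base axis. Payload 7 kg.
Tool frame: the origin (TCP) lies midway between the tips of the shut fingers; the grasp point (between the pads) lies 19 mm behind it; z points along the fingers, y is the line along which they close (so a half turn about z gives the same grasp; the last joint's range is limited). The gripper opens to 88 mm and grips with 3 to 60 N. Pads are 19 mm wide; open, the fingers measure 130 mm over their backs; the gripper's body (78 mm by 193 mm) begins 47 mm behind the grasp point.
Start: joints at [-0.856, 0.359, 0.012, 0, -1.224, -0.288], TCP at [0.279, -0.614, 0.227] pointing down, gripper open.
Joint ranges: [-3.07, 3.07], [-1.43, 2.12], [-1.02, 1.25], [-3.03, 1.67], [-3.05, -0], [-3.03, 3.03]. Speed limits (rad/s): [2.39, 2.39, 3.01, 3.14, 3.14, 3.14].

INTERFACE

Orientations are given as [roll, pitch, yaw] about the fixed x, y, z axes, in that order (R = Rz(yaw) Ry(pitch) Rx(roll)).
In Python, from rig import robot, cams gives the robot as it stands.
- The arm moves only by the tool send_rows, never from a script. Its argument "motion" is text: rows parted by semicolons, each of 7 numbers parted by spaces: the shift along the tool's x, y, z scaled (see below), then the turn, a rotation vector about the tool's x, y, z scaled (see below), then the opening, from -1 (shut) to 1 (fully open), so that 0 is half open. A call has 1 to 10 rows; each row shifts and turns the commanded pose from where the row before left it, along the tool's axes as they then stand; what a row does not reach is not made up. The controller multiplies each number of a shift by 60 mm and each number of a turn by 8 degrees. A row lasts 1/8 s, in which the tool goes at most 62.5 mm and 10.7 degrees, less where a joint would pass 70% of its speed; a pose out of reach is approached as far as the arm can. A call with a number of a shift or a turn outside -1 to 1 is refused whole. A call with a gripper value outside its range is refused whole. The fingers move at their own pace and stop on an object; the grip force is fixed at half the most. Time passes only in rows, so rows that do not move let the fingers close. It gives the time, the measured TCP pose, the force, the opening and the grip force at its end, in the units of the state.
- robot.get_state(): the state, without advancing time (a new reading comes with each control period).
- cams.get_image(name): name is "scene" or "top" or "wrist"; returns the picture (420x560x3 uint8, red, green, blue); there is no depth.
- cams.camera_info(name): a dict with "fovy" (degrees; the focal length in pixels is half the picture's height over the tangent of half this angle, whatever the lens; pixels are square), "cx", "cy" (the principal point, pixels), "world_from_camera" (4x4, takes a point from camera to world coordinates). Camera axes: x right, y up, looking along -z (the intrinsics and any distortion apply to the point x, -y, -z); pixel columns grow to the right and rows downward; lengths in m; the calibration is good to about 2 mm. A picture is of the moment at which its call begins: read the wrist's pose just before it. camera_info takes no time and is no camera call; for the wrist camera it gives the pose at the moment of the call.
- robot.sign_off(): hands the job in; it is judged then, once.
The state is a dict: "clock": time; "joints": joint angles; "joint_velocities": joint speeds; "joint_torque": joint torques, N m; "tcp_pos": TCP position; "ee_rot": TCP orientation; "force": force on the tool from outside, world axes, zero at the start; "ft_torque": the same for the moment, N m; "width": finger opening in m; "grip_force": force on a finger pad.
Only numpy, scipy, OpenCV 4.12 (cv2) and the standard library are available. Lean on these libraries where they do the work, as an engineer would, in place of code of your own. Each camera call takes 0.05 s, during which the arm holds its last target. There are 200 camera calls.

## Working session

There is one attempt and no reset: what is moved stays moved. The work goes in short steps, Python scripts to look and compute and a tool call to move; the robot and the scene stay as the last step left them, time stands still between calls to the robot, and variables do not carry over. Pictures are saved under pics/ and viewed, at most 13 in all, crops included, and the job is handed in when it is done.

Besides the shell and the picture viewer there is one more tool, called after "Call:" by a JSON object that holds its "api" and its "payload". send_rows: Moves the arm, as the interface text tells. Shifts and turns lie within -1 to 1; 1 stands for 60 mm of shift or 8 degrees of turn. Its arguments: {"type":"object","properties":{"motion":{"type":"string"}},"required":["motion"]}

```bash
ls; mkdir -p pics
python3 - <<'E'
from rig import robot,cams
import cv2,numpy as np
for n in ["scene","top"]:
    im=cams.get_image(n); cv2.imwrite(f"pics/{n}0.png",cv2.resize(im[:,:,::-1],(784,588)))
    np.save(f"pics/{n}0.npy",im)
    i=cams.camera_info(n);print(n,i)
print(cams.camera_info("wrist"));print(robot.get_state())
E
```

```text
pics
scene {'fovy': 43.64871270750561, 'cx': 273.7206244161966, 'cy': 208.56194558134962, 'world_from_camera': array([[-0.80016094, -0.52108378,  0.29700869,  0.8520923 ],
       [ 0.59977989, -0.69727334,  0.39252257,  0.42662695],
       [ 0.0025591 ,  0.49222107,  0.87046647,  1.15174789],
       [ 0.        ,  0.        ,  0.        ,  1.        ]])}
top {'fovy': 46.9381020004421, 'cx': 278.71454753507095, 'cy': 204.6388292269886, 'world_from_camera': array([[ 0.01931196,  0.99822361, -0.05636196,  0.37502332],
       [-0.99976928,  0.01981061,  0.00830192, -0.08062293],
       [ 0.00940374,  0.05618863,  0.99837589,  1.34606474],
       [ 0.        ,  0.        ,  0.        ,  1.        ]])}
{'fovy': 66.56248539264053, 'cx': 276.64814840195436, 'cy': 206.40446696319597, 'world_from_camera': array([[-0.41370517, -0.88088684, -0.22997043,  0.2182007 ],
       [ 0.91040904, -0.39977616, -0.10646313, -0.64140857],
       [ 0.00184527, -0.2534115 ,  0.96735681,  0.38304575],
       [ 0.        ,  0.        ,  0.        ,  1.        ]])}
{'clock': 0.1, 'joints': array([-8.55894813e-01,  3.59300324e-01,  1.11447957e-02, -3.51950411e-04,
       -1.22411389e+00, -2.88094807e-01]), 'joint_velocities': array([ 5.22934208e-05, -1.68503925e-03,  2.90220261e-03,  6.34180269e-04,
        2.06484137e-04, -9.49235300e-04]), 'joint_torque': array([-8.96872316e-04, -5.84164560e+01,  2.93754548e+01,  7.01555416e+00,
        1.01893200e-02, -3.00874956e-05]), 'tcp_pos': array([ 0.27922111, -0.61404183,  0.22571575]), 'ee_rot': array([ 3.14008626e+00, -1.01348338e-04, -2.71490570e+00]), 'force': array([ 1.32614675, -0.39412207, -0.96852759]), 'ft_torque': array([ 0.06567823, -0.0230425 ,  0.04958886]), 'grip_force': 0.0, 'width': 0.08778307949147929}
```

View pics/scene0.png

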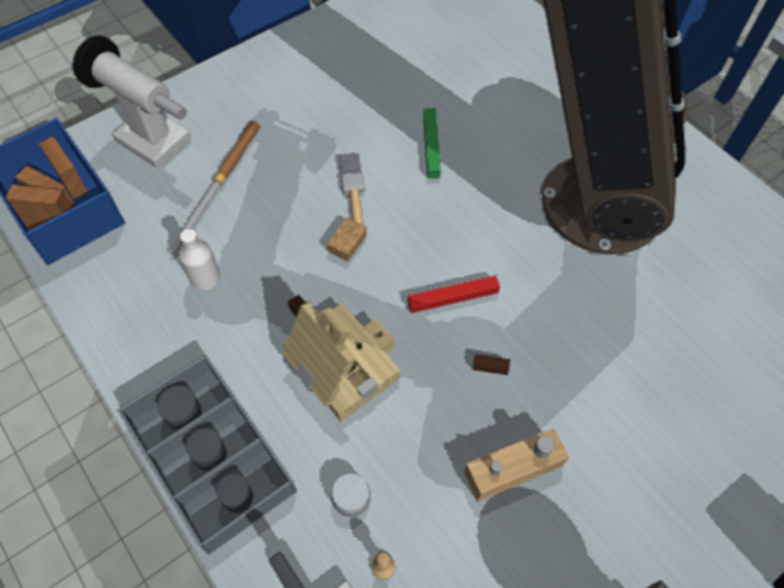

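View pics/top0.png

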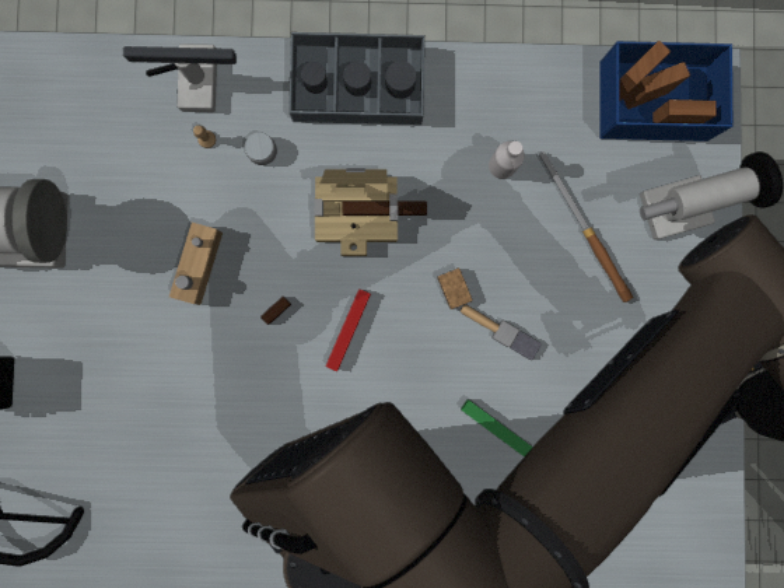

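In these views (view pixels) the jig is open, lid on the far (+x) side, with its groove mouth and bridge at top (393,210).

- **Blank candidates:** dark bar in the groove at top (385,208), red bar (348,330), green bar (497,428), dark offcut (276,310) and the brown blocks in the blue bin. I choose the dark one in the groove.
- **Pin candidates:** large head at top (183,283), small head (196,241) and the knobs in the grey tray. I choose the large one.

I'll check both choices in a crop.

Run:
```python
import cv2,numpy as np
t=np.load("pics/top0.npy")[:,:,::-1];s=np.load("pics/scene0.npy")[:,:,::-1]
z=lambda im,x,y,w,h,k:cv2.resize(im[y:y+h,x:x+w],None,fx=k,fy=k,interpolation=cv2.INTER_CUBIC)
a=z(t,215,115,100,75,4);b=z(t,110,150,100,75,4);c=z(s,185,195,100,75*1+35,3);d=z(s,320,295,100,75,4)
C=np.zeros((600,800,3),np.uint8)
C[:300,:400]=a;C[:300,400:]=b;C[300:600,:300]=c[:300];C[300:,400:]=d
cv2.imwrite("pics/crop1.png",C)
```

```text
(no output)
```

View pics/crop1.png

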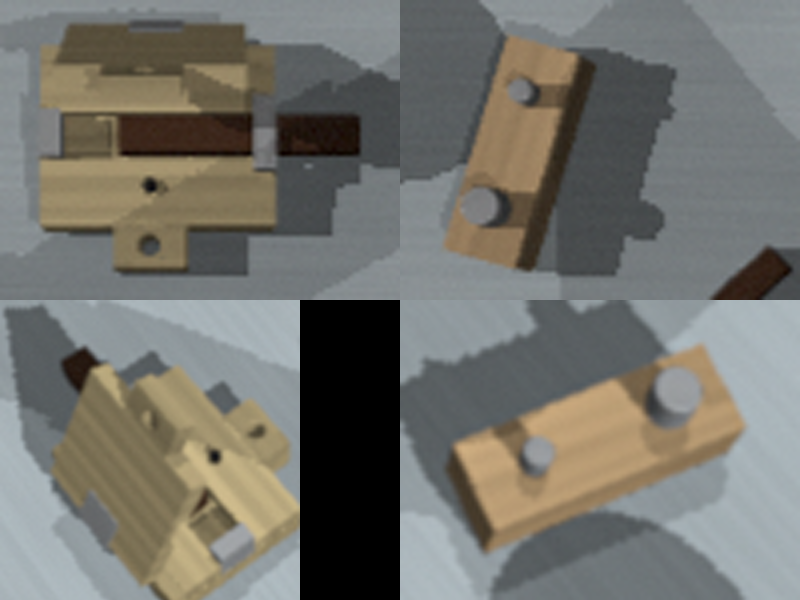

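The crop confirms both choices. The dark blank runs through the bridge with its outer end at crop (359,135), the ear hole is at (149,245), and the thick pin's head is at (482,206), clearly larger than the one at (522,91). Next I triangulate.

```bash
cat > h.py <<'E'
import numpy as np, cv2
from rig import robot,cams
def ray(info,u,v):
    f=210/np.tan(np.radians(info["fovy"])/2);M=info["world_from_camera"]
    d=M[:3,:3]@np.array([(u-info["cx"])/f,-(v-info["cy"])/f,-1]);return M[:3,3],d/np.linalg.norm(d)
def plane(info,u,v,z):
    o,d=ray(info,u,v);return o+d*(z-o[2])/d[2]
def tri(*r):
    A=sum(np.eye(3)-np.outer(d,d) for o,d in r);b=sum((np.eye(3)-np.outer(d,d))@o for o,d in r)
    p=np.linalg.solve(A,b);return p,[np.linalg.norm((np.eye(3)-np.outer(d,d))@(p-o))*1e3 for o,d in r]
E
python3 - <<'E'
from h import *
np.set_printoptions(precision=4,suppress=True)
T=cams.camera_info("top");S=cams.camera_info("scene")
print("hole",tri(ray(T,252.25,176.25),ray(S,271,238.3)),plane(T,252.25,176.25,.038))
print("pinhead",tri(ray(T,130.5,201.5),ray(S,389.25,318.5)),plane(T,130.5,201.5,.082))
L,R=plane(T,225,172.25,.038),plane(T,284,172.25,.038);print("corners",L,R,L-R)
print("blank end",plane(T,304.75,148.75,.045))
print("ear",plane(T,215+115/4,115+270/4,.038),plane(T,215+186/4,115+270/4,.038))
print("rack thin",plane(T,522/4+10,91/4+150,.072))
E
```

```text
hole (array([ 0.5247, -0.0174,  0.0329]), [np.float64(0.747138695201757), np.float64(0.7471386952016437)]) [ 0.5247 -0.0181  0.038 ]
pinhead (array([0.4475, 0.2996, 0.0701]), [np.float64(0.11485157816448789), np.float64(0.11485157816447113)]) [0.4469 0.296  0.082 ]
corners [0.5341 0.0561 0.038 ] [ 0.5374 -0.1042  0.038 ] [-0.0033  0.1602  0.    ]
blank end [ 0.6017 -0.1591  0.045 ]
ear [0.5072 0.0045 0.038 ] [ 0.5081 -0.0436  0.038 ]
rack thin [0.524  0.2754 0.072 ]
```

Call:
{"api": "send_rows", "payload": {"motion": "0 0 0 0 0 -0.91 -1;0 0 0 0 0 -0.91 -1;0 0 0 0 0 -0.91 -1;0 0 0 0 0 -0.91 -1;0 0 0 0 0 -0.91 -1;0 0 0 0 0 -0.91 -1;0 0 0 0 0 -0.91 -1;0 0 0 0 0 -0.91 -1;0 0 0 0 0 -0.91 -1"}}

```text
clock: 1.23
tcp_pos: [0.2793, -0.6142, 0.226]
ee_rot: [3.141, 0.001, -1.567]
force: [0.4, -0.2, -0.5]
width: 0.0037
grip_force: 0.0
```

Call:
{"api": "send_rows", "payload": {"motion": "-0.69 -0.54 0 0 0 0 -1;-0.69 -0.54 0 0 0 0 -1;-0.69 -0.54 0 0 0 0 -1;-0.69 -0.54 0 0 0 0 -1;-0.69 -0.54 0 0 0 0 -1;-0.69 -0.54 0 0 0 0 -1;-0.69 -0.54 0 0 0 0 -1;-0.69 -0.54 0 0 0 0 -1;-0.69 -0.54 0 0 0 0 -1;-0.69 -0.54 0 0 0 0 -1"}}

```text
clock: 2.48
tcp_pos: [0.6043, -0.199, 0.2263]
ee_rot: [3.141, 0.0, -1.571]
force: [0.7, -0.9, 0.0]
width: 0.0001
grip_force: 0.0
```

Run:
```python
from h import *
i=cams.camera_info("wrist");im=cams.get_image("wrist");np.save("pics/w1.npy",im);np.save("pics/w1c.npy",i["world_from_camera"])
cv2.imwrite("pics/w1.png",im[:,:,::-1]);print(robot.get_state()["tcp_pos"])
```

```text
[ 0.60771374 -0.19508976  0.22575776]
```

View pics/w1.png

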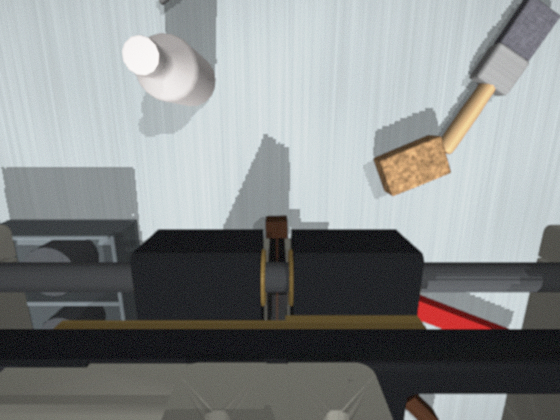

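The wrist view shows the blank's dark end face at (277,217–236), just beyond the closed fingers. I check its position.

Run:
```python
from h import *
i=cams.camera_info("wrist");i["world_from_camera"]=np.load("pics/w1c.npy")
im=np.load("pics/w1.npy").astype(int)
sub=im[205:245,277];print([tuple(x) for x in sub[::2]])
for r in (214,216,218):
  for c in (265,277,289): print(r,c,plane(i,c,r,.02).round(4),plane(i,c,r,.045).round(4))
row=im[224,255:300];print(row[:,2])
```

```text
[(np.int64(140), np.int64(145), np.int64(148)), (np.int64(135), np.int64(146), np.int64(149)), (np.int64(138), np.int64(146), np.int64(149)), (np.int64(140), np.int64(147), np.int64(149)), (np.int64(139), np.int64(146), np.int64(146)), (np.int64(110), np.int64(113), np.int64(115)), (np.int64(43), np.int64(32), np.int64(25)), (np.int64(45), np.int64(29), np.int64(24)), (np.int64(51), np.int64(36), np.int64(29)), (np.int64(64), np.int64(45), np.int64(33)), (np.int64(65), np.int64(47), np.int64(37)), (np.int64(62), np.int64(39), np.int64(32)), (np.int64(57), np.int64(38), np.int64(16)), (np.int64(59), np.int64(38), np.int64(25)), (np.int64(64), np.int64(40), np.int64(29)), (np.int64(63), np.int64(40), np.int64(33)), (np.int64(58), np.int64(37), np.int64(22)), (np.int64(47), np.int64(30), np.int64(25)), (np.int64(48), np.int64(32), np.int64(26)), (np.int64(48), np.int64(33), np.int64(21))]
214 265 [ 0.6186 -0.1612  0.02  ] [ 0.6177 -0.1684  0.045 ]
214 277 [ 0.6044 -0.1612  0.02  ] [ 0.6045 -0.1684  0.045 ]
214 289 [ 0.5902 -0.1612  0.02  ] [ 0.5913 -0.1684  0.045 ]
216 265 [ 0.6186 -0.1587  0.02  ] [ 0.6177 -0.1661  0.045 ]
216 277 [ 0.6044 -0.1587  0.02  ] [ 0.6045 -0.1661  0.045 ]
216 289 [ 0.5902 -0.1587  0.02  ] [ 0.5912 -0.1661  0.045 ]
218 265 [ 0.6187 -0.1563  0.02  ] [ 0.6177 -0.1638  0.045 ]
218 277 [ 0.6044 -0.1562  0.02  ] [ 0.6045 -0.1638  0.045 ]
218 289 [ 0.5902 -0.1562  0.02  ] [ 0.5912 -0.1638  0.045 ]
[115 116 123 114 121 116 114 119 116 106  83  40  24  37  40  30  33  38
  25  24  28  23  32  22  33  31  29  34  25  31  32  48 100 132 150 145
 150 152 149 153 150 152 153 153 153]
```

Call:
{"api": "send_rows", "payload": {"motion": "0 0.06 0.84 0 0 0 -1;0 0 0.84 0 0 0 -1;0 0 0.84 0 0 0 -1;0 0 0.84 0 0 0 -1;-0.3 0 0 0 0 0 -1;-0.15 0 0 0 0 0 -1;-0.15 0 0 0 0 0 -1;-0.15 0 0 0 0 0 -1;-0.1 0 0 0 0 0 -1;0 0 0 0 0 0 -1"}}

```text
clock: 3.78
tcp_pos: [0.6002, -0.149, 0.0254]
ee_rot: [-3.141, 0.0, -1.571]
force: [-0.5, -0.4, -0.5]
width: 0.0003
grip_force: 0.0
```

```bash
python3 -c "
from h import *
s=robot.get_state();print(s['tcp_pos'],s['force'])"
```

```text
[ 0.60021114 -0.14904963  0.02542828] [-0.52413717 -0.42064543 -0.51123566]
```

Call:
{"api": "send_rows", "payload": {"motion": "-0.06 -0.04 0 0 0 0 -1;-0.06 0 0 0 0 0 -1;-0.06 0 0 0 0 0 -1;-0.04 0 0 0 0 0 -1"}}

```text
clock: 4.28
tcp_pos: [0.6024, -0.1362, 0.0249]
ee_rot: [3.141, -0.0, -1.571]
force: [-0.4, -0.9, 0.5]
width: 0.0006
grip_force: 0.6
```

Call:
{"api": "send_rows", "payload": {"motion": "-0.03 0 0 0 0 0 -1;0 0 0 0 0 0 -1"}}

```text
clock: 4.53
tcp_pos: [0.6024, -0.1344, 0.0249]
ee_rot: [3.142, 0.0, -1.571]
force: [0.3, 0.0, 0.4]
width: 0.0002
grip_force: 0.1
```

Call:
{"api": "send_rows", "payload": {"motion": "-0.03 0 0 0 0 0 -1;0 0 0 0 0 0 -1"}}

```text
clock: 4.78
tcp_pos: [0.6021, -0.1341, 0.025]
ee_rot: [3.141, -0.001, -1.571]
force: [-0.4, -9.0, -0.2]
width: 0.0004
grip_force: 4.3
```

Call:
{"api": "send_rows", "payload": {"motion": "-0.02 0 0 0 0 0 -1;0 0 0 0 0 0 -1"}}

```text
clock: 5.03
tcp_pos: [0.6019, -0.134, 0.0251]
ee_rot: [3.14, -0.002, -1.571]
force: [-0.3, -13.6, -0.0]
width: 0.0003
grip_force: 7.2
```

Run:
```python
from h import *
im=cams.get_image("top");z=lambda im,x,y,w,h,k:cv2.resize(im[y:y+h,x:x+w],None,fx=k,fy=k,interpolation=cv2.INTER_CUBIC)
s=cams.get_image("scene")
a=z(im,215,115,100,80,4);b=z(s,185,195,100,80,4)
cv2.imwrite("pics/c2.png",np.hstack([a,b])[:,:,::-1])
```

```text
(no output)
```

View pics/c2.png

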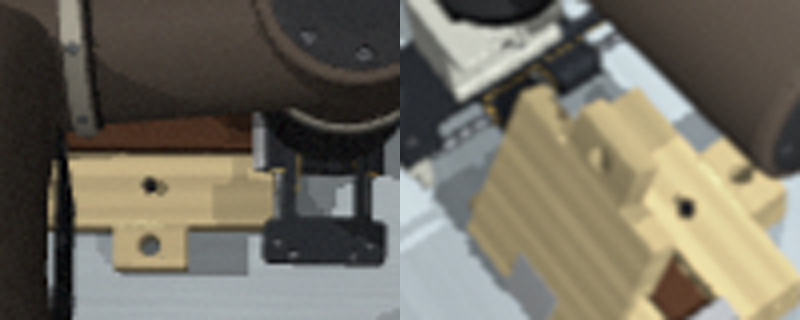

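The top crop shows the fingers at the mouth. The scene crop shows the blank filling the groove window by the end stop at (680,290). With 14 N of resistance, it is home. Now the lid angle from the first pictures.

Run:
```python
from h import *
T=cams.camera_info("top");S=cams.camera_info("scene")
# hole in ear as seen in scene0 crop (150,418) top face; top crop (145,70)
p=tri(ray(T,215+145/4,115+70/4),ray(S,185+150/3,195+118/3));print(p)
for th in (1.0,1.1,1.2,1.3):
    e=lambda r,n:np.array([.661-r*np.cos(th)+n*np.sin(th),.038+r*np.sin(th)+n*np.cos(th)])
    P=plane(T,250.5,133.5,e(.152,0)[1]);Q=plane(T,215+150/4,115+65/4,e(.122,.016)[1])
    print(th,"hole",e(.137,.016),"eartip",e(.152,0),P[0],"top edge",e(.122,.016),Q[0])
s=robot.get_state();print(s['tcp_pos'],s['joints'])
```

```text
(array([ 0.61815398, -0.01866414,  0.16321314]), [np.float64(0.8486868480248093), np.float64(0.848686848025056)])
1.0 hole [0.60044212 0.16192636] eartip [0.57887405 0.16590359] 0.6157254193913437 top edge [0.60854665 0.1493043 ] 0.6248927837157598
1.1 hole [0.61311665 0.16735295] eartip [0.59205339 0.17346352] 0.6141835191409672 top edge [0.61992059 0.15398484] 0.6239155424280254
1.2 hole [0.62626961 0.17148708] eartip [0.60592162 0.17966994] 0.6129176760215902 top edge [0.63170498 0.15750649] 0.6231802620590037
1.3 hole [0.63976959 0.17428745] eartip [0.62034018 0.18446084] 0.6119405379192295 top edge [0.64378207 0.15983408] 0.6226942892870904
[ 0.6019186  -0.1339925   0.02504288] [ 0.09867105  0.45820541 -0.35149964  0.00320689 -0.76245907 -0.10163965]
```

Call:
{"api": "send_rows", "payload": {"motion": "0.3 0 0 0 0 0 -1;0 0 -0.95 0 0 0 -1;0 0 -0.95 0 0 0 -1;0 0 -0.95 0 0 0 -1;0 0 -0.95 0 0 0 -1;-0.75 -0.55 0 0 0 0 -1;-0.75 -0.55 0 0 0 0 -1;-0.75 -0.55 0 0 0 0 -1;0 0 0.4 0 0 0 -1;0 0 0 0 0 0 -1"}}

```text
clock: 6.38
tcp_pos: [0.7004, -0.0143, 0.2263]
ee_rot: [3.137, 0.0, -1.571]
force: [-0.1, -0.6, -0.3]
width: 0.0005
grip_force: 0.0
```

Run:
```python
from h import *
T=cams.camera_info("top");S=cams.camera_info("scene")
s=robot.get_state();print(s['tcp_pos'],s['force'])
im=cams.get_image("scene");t=cams.get_image("top")
cv2.imwrite("pics/c3.png",np.hstack([cv2.resize(im[120:320,130:330],(400,400)),cv2.resize(t[60:210,200:350],(400,400))])[:,:,::-1])
```

```text
[ 0.70037925 -0.01429984  0.22625375] [-0.073966   -0.60255055 -0.32093028]
```

View pics/c3.png

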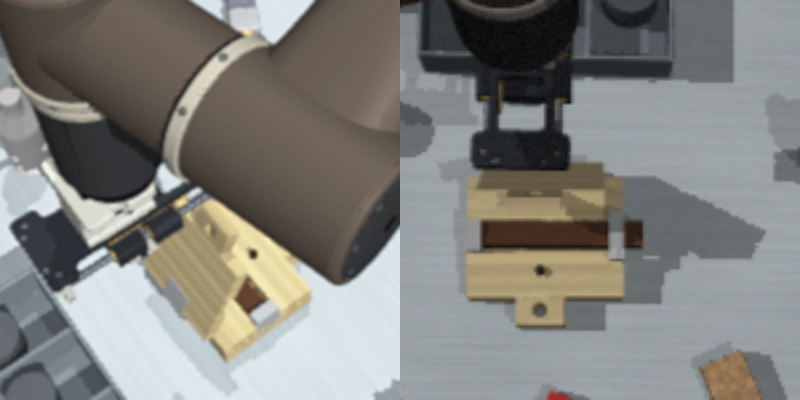

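The lid is open with the fingers above and behind it, and the blank sticks out by about 20 mm, as it should when home. I come down behind the lid and swing it.

Call:
{"api": "send_rows", "payload": {"motion": "0 0 0.64 0 0 0 -1;0 0 0.64 0 0 0 -1;0 0.4 0 0 0 0 -1;0 0.4 0 0 0 0 -1;0 0.24 0.1 0 0 0 -1;0 0.24 0.1 0 0 0 -1;0 0.22 0.18 0 0 0 -1;0 0.22 0.18 0 0 0 -1;0 0 0 0 0 0 -1"}}

```text
clock: 7.6
tcp_pos: [0.5978, -0.0153, 0.1196]
ee_rot: [-3.141, 0.0, -1.572]
force: [-1.1, 0.5, 0.7]
width: 0.0006
grip_force: 0.0
```

Call:
{"api": "send_rows", "payload": {"motion": "0 0.16 0.24 0 0 0 -1;0 0.16 0.24 0 0 0 -1;0 0.07 0.23 0 0 0 -1;0 0.07 0.2 0 0 0 -1;0 0 0 0 0 0 -1"}}

```text
clock: 8.22
tcp_pos: [0.5701, -0.0148, 0.0631]
ee_rot: [3.14, -0.0, -1.571]
force: [0.1, -0.2, -0.6]
width: 0.0007
grip_force: 0.0
```

Call:
{"api": "send_rows", "payload": {"motion": "0 0 -0.85 0 0 0 1;0 0 -0.85 0 0 0 1;0.05 0.75 0 0 0 0 1;0 0 0 0 0 0 1;0 0 0 0 0 0 1;0 0 0 0 0 0 1"}}

```text
clock: 8.98
tcp_pos: [0.5263, -0.0175, 0.1658]
ee_rot: [3.141, -0.0, -1.571]
force: [0.3, 0.4, -0.8]
width: 0.0552
grip_force: 0.0
```

Run:
```python
from h import *
i=cams.camera_info("wrist");im=cams.get_image("wrist");np.save("pics/w2.npy",im);np.save("pics/w2c.npy",i["world_from_camera"])
cv2.imwrite("pics/w2.png",im[:,:,::-1]);print(robot.get_state()["tcp_pos"],robot.get_state()["joints"])
```

```text
[ 0.52621327 -0.01751229  0.16565874] [ 3.39712373e-01  1.65545482e-01 -4.00180754e-01  1.69495050e-04
 -1.00565503e+00 -3.40250027e-01]
```

View pics/w2.png

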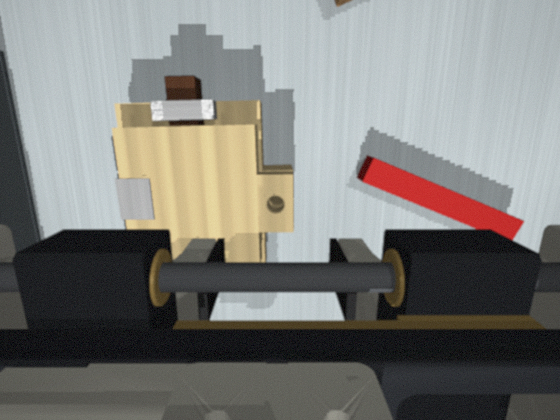

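The lid is down over the jig, and its ear hole shows at (275,204). I compute its centre, and at the same time move on to the rack.

```bash
cat >> h.py <<'E'
def blob(mask):
    n,_,st,c=cv2.connectedComponentsWithStats(mask.astype(np.uint8));k=1+np.argmax(st[1:,4]);return c[k],st[k]
E
python3 - <<'E'
from h import *
i=cams.camera_info("wrist");i["world_from_camera"]=np.load("pics/w2c.npy")
im=np.load("pics/w2.npy")
g=im[185:225,258:292].astype(int).sum(2);c,st=blob(g<330)
u,v=c+[258,185];print(u,v,st,plane(i,u,v,.062).round(4),plane(i,u,v,.054).round(4))
# width of hole
w=st[2]*np.linalg.norm(plane(i,u+.5,v,.062)-plane(i,u-.5,v,.062));print("dia mm",w*1e3)
for n,uv in (("ear top",(293,172)),("ear bot",(293,231))): print(n,plane(i,*uv,.062).round(4))
E
```

```text
275.14814814814815 203.90277777777777 [  9  11  17  17 216] [ 0.5283 -0.0181  0.062 ] [ 0.5284 -0.0161  0.054 ]
dia mm 14.320606033922829
ear top [ 0.5136 -0.0451  0.062 ]
ear bot [0.513 0.006 0.062]
```

Call:
{"api": "send_rows", "payload": {"motion": "-0.75 0.19 -0.08 0 0 0 0.1;-0.75 0.19 -0.08 0 0 0 0.1;-0.75 0.19 -0.08 0 0 0 0.1;-0.75 0.19 -0.08 0 0 0 0.1;-0.75 0.19 -0.08 0 0 0 0.1;-0.75 0.19 -0.08 0 0 0 0.1;-0.75 0.19 0 0 0 0 0.1;0 0 0 0 0 0 0.1;0 0 0 0 0 0 0.1"}}

```text
clock: 10.15
tcp_pos: [0.4459, 0.2974, 0.1941]
ee_rot: [3.141, -0.001, -1.571]
force: [-0.5, 0.2, -0.2]
width: 0.0483
grip_force: 0.0
```

Run:
```python
from h import *
print(robot.get_state()["tcp_pos"],robot.get_state()["width"])
i=cams.camera_info("wrist");im=cams.get_image("wrist");np.save("pics/w3.npy",im);np.save("pics/w3c.npy",i["world_from_camera"])
cv2.imwrite("pics/w3.png",im[:,:,::-1])
```

```text
[0.44593221 0.29744468 0.19412603] 0.04829979784749526
```

View pics/w3.png

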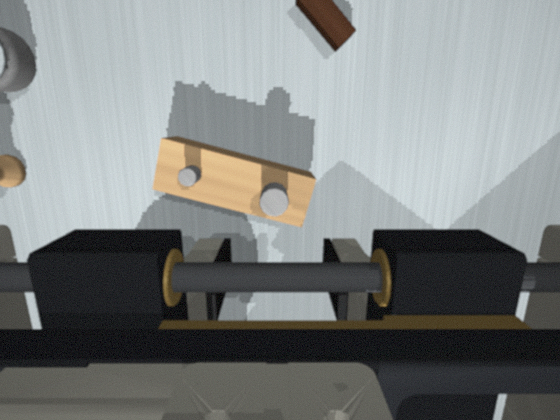

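The thick pin's head is at (274,201), with the thin one at (189,176). I compute the head centre and get the height from two wrist views, taking the second after a shift.

Run:
```python
from h import *
i=cams.camera_info("wrist");i["world_from_camera"]=np.load("pics/w3c.npy")
im=np.load("pics/w3.npy")
c=cv2.resize(im[175:225,245:305],None,fx=6,fy=6,interpolation=cv2.INTER_CUBIC)
hsv=cv2.cvtColor(c,cv2.COLOR_RGB2HSV);m=(hsv[:,:,1]<60)
ct,st=blob(m);print("blob",ct/6+[245,175],st/6)
g=cv2.cvtColor(c,cv2.COLOR_RGB2GRAY)
print(cv2.HoughCircles(g,cv2.HOUGH_GRADIENT,1,50,param1=80,param2=15,minRadius=60,maxRadius=110)/6)
u,v=ct/6+[245,175];print(plane(i,u,v,.082),26/1e3/np.linalg.norm(plane(i,u+.5,v,.082)-plane(i,u-.5,v,.082)))
print(g[::12,174].tolist())
cv2.imwrite("pics/c4.png",c[:,:,::-1])
```

```text
blob [274.09391169 199.7763189 ] [  14.5    7.5   29.5   34.  4703. ]
[[[29.583334 28.416666 14.8     ]]]
[0.44881134 0.29514331 0.082     ] 30.01786181888148
[122, 119, 119, 121, 85, 81, 80, 146, 183, 180, 181, 186, 185, 182, 182, 181, 183, 184, 182, 177, 185, 191, 188, 178, 169]
```

Call:
{"api": "send_rows", "payload": {"motion": "0.2 0 0.8 0 0 0 0.1;0 0 0 0 0 0 0.1"}}

```text
clock: 10.45
tcp_pos: [0.4446, 0.2823, 0.1442]
ee_rot: [3.137, -0.005, -1.574]
force: [-0.2, -0.3, -0.0]
width: 0.0483
grip_force: 0.0
```

Run:
```python
from h import *
print(robot.get_state()["tcp_pos"])
i=cams.camera_info("wrist");im=cams.get_image("wrist");np.save("pics/w4.npy",im);np.save("pics/w4c.npy",i["world_from_camera"])
a=np.load("pics/c4.png.npy") if 0 else cv2.imread("pics/c4.png")
b=cv2.resize(im[150:250,220:330],None,fx=4,fy=4,interpolation=cv2.INTER_CUBIC)[:,:,::-1]
C=np.zeros((400,800,3),np.uint8);C[:300,:360]=a;C[:400,360:800]=b;cv2.imwrite("pics/c5.png",C)
```

```text
[0.44456253 0.28225478 0.14416775]
```

View pics/c5.png

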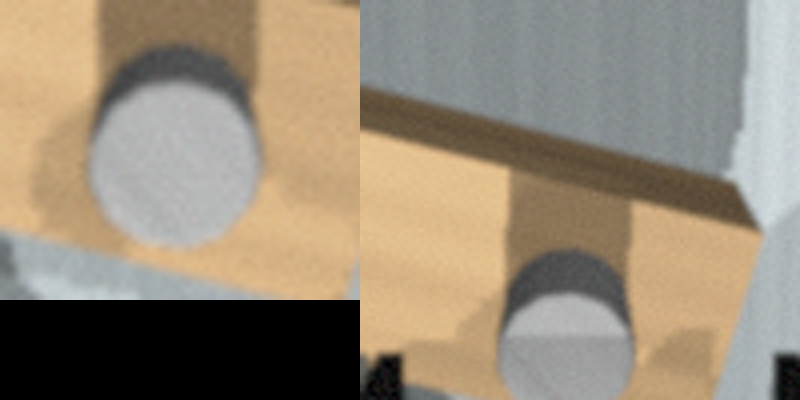

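View 1: the head-top circle is centred at crop (175,165). View 2: it is at (566,361), partly shaded. Triangulating.

Run:
```python
from h import *
i=cams.camera_info("wrist");r=[];
for f,u,v in (("w3c",274.25,202.5),("w4c",271.6,240.4)):
    i["world_from_camera"]=np.load(f"pics/{f}.npy");r.append(ray(i,u,v));print(plane(i,u,v,.082))
print(tri(*r))
```

```text
[0.44868085 0.2975742  0.082     ]
[0.44877838 0.2981498  0.082     ]
(array([0.44868661, 0.29642404, 0.08661767]), [np.float64(0.03393767970809535), np.float64(0.0339376797080066)])
```

Call:
{"api": "send_rows", "payload": {"motion": "-0.25 -0.05 0 0 0 0 0.1;0 0 0.5 0 0 0 0.1;0 0 0.5 0 0 0 0.1;0 0 0.46 0 0 0 0.1;0 0 0 0 0 0 0.1"}}

```text
clock: 11.12
tcp_pos: [0.4491, 0.3009, 0.0588]
ee_rot: [3.141, -0.001, -1.571]
force: [-0.1, 0.5, -0.1]
width: 0.0482
grip_force: 0.0
```

```bash
python3 -c "
from h import *
s=robot.get_state();print(s['tcp_pos'],s['force'],s['ee_rot'])"
```

```text
[0.44911329 0.30093465 0.05878472] [-0.10828433  0.46634293 -0.14376184] [ 3.14069339e+00 -1.48063418e-03 -1.57106359e+00]
```

Call:
{"api": "send_rows", "payload": {"motion": "0.055 0.02 0.05 0 0 0 0.1;0 0 0 0 0 0 -1;0 0 0 0 0 0 -1;0 0 0 0 0 0 -1;0 0 0 0 0 0 -1;0 0 0 0 0 0 -1"}}

```text
clock: 11.88
tcp_pos: [0.4481, 0.2975, 0.0568]
ee_rot: [-3.141, 0.001, -1.571]
force: [-2.3, -0.6, 6.1]
width: 0.0255
grip_force: 30.0
```

Call:
{"api": "send_rows", "payload": {"motion": "0 0 -0.2 0 0 0 -1;0 0 -0.5 0 0 0 -1;0 0 -0.5 0 0 0 -1;0 0 -0.5 0 0 0 -1;0 0 0 0 0 0 -1"}}

```text
clock: 12.5
tcp_pos: [0.4488, 0.2983, 0.1611]
ee_rot: [-3.138, 0.004, -1.571]
force: [0.1, -0.1, -1.5]
width: 0.025
grip_force: 30.0
```

Call:
{"api": "send_rows", "payload": {"motion": "0.75 -0.19 0 0 0 0 -1;0.75 -0.19 0 0 0 0 -1;0.75 -0.19 0 0 0 0 -1;0.75 -0.19 0 0 0 0 -1;0.75 -0.19 0 0 0 0 -1;0.75 -0.19 0 0 0 0 -1;0.75 -0.19 0 0 0 0 -1;0 0 0 0 0 0 -1;0 0 0 0 0 0 -1;0 0 0 0 0 0 -1"}}

```text
clock: 13.75
tcp_pos: [0.5272, -0.0171, 0.158]
ee_rot: [3.141, 0.0, -1.57]
force: [0.5, -0.7, -1.7]
width: 0.0252
grip_force: 30.0
```

Run:
```python
from h import *
print(robot.get_state()["tcp_pos"],robot.get_state()["ee_rot"])
i=cams.camera_info("wrist");im=cams.get_image("wrist");np.save("pics/w5.npy",im);np.save("pics/w5c.npy",i["world_from_camera"])
cv2.imwrite("pics/w5.png",cv2.resize(im[120:330,180:390],(600,600),interpolation=cv2.INTER_CUBIC)[:,:,::-1])
```

```text
[ 0.52715992 -0.01709582  0.15796952] [ 3.14116120e+00  3.29141420e-05 -1.57029725e+00]
```

View pics/w5.png

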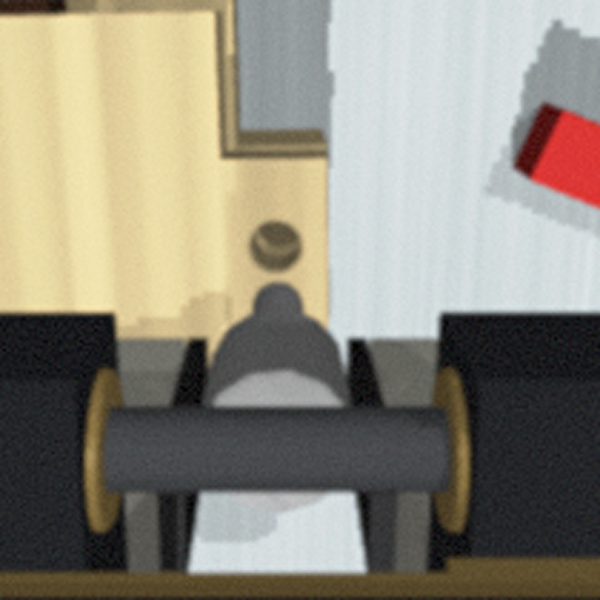

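The pin hangs straight in the grip, with its tip at crop (278,285) and the hole at (276,246). I compare them.

Run:
```python
from h import *
i=cams.camera_info("wrist");i["world_from_camera"]=np.load("pics/w5c.npy");im=np.load("pics/w5.npy")
g=im[190:220,262:290].astype(int).sum(2);
c,st=blob(np.where(np.arange(30)[:,None]<26,g,999)<330);print(c+[262,190],st)
u,v=c+[262,190]
print("hole",plane(i,u,v,.062))
for z in (.109,): print("tip edge",plane(i,277.3,120+283*.35,z),"L/R",plane(i,180+252*.35,222,.11)[0],plane(i,180+303*.35,222,.11)[0])
print("head",plane(i,180+279*.35,222,.189-.006),[plane(i,180+k*.35,120+390*.35,.183)[0] for k in (212,347)])
```

```text
[276.36597938 205.80412371] [  6   8  17  16 194]
hole [ 0.52811589 -0.0180949   0.062     ]
tip edge [ 0.52750317 -0.02113668  0.109     ] L/R 0.5336212777270817 0.5216231583095466
head [ 0.52760463 -0.0424216   0.183     ] [np.float64(0.538043156705621), np.float64(0.5169708722030739)]
```

Call:
{"api": "send_rows", "payload": {"motion": "0.015 0 0.4 0 0 0 -1;0 0 0.3 0 0 0 -1;0 0 0.15 0 0 0 -1;0 0 0.1 0 0 0 -1;0 0 0 0 0 0 -1"}}

```text
clock: 14.42
tcp_pos: [0.5275, -0.0185, 0.1012]
ee_rot: [3.142, -0.0, -1.571]
force: [-0.7, -0.7, -1.1]
width: 0.0255
grip_force: 30.0
```

Call:
{"api": "send_rows", "payload": {"motion": "0 0 0.05 0 0 0 -1;0 0 0.05 0 0 0 -1;0 0 0 0 0 0 -1"}}

```text
clock: 14.8
tcp_pos: [0.5274, -0.0188, 0.0951]
ee_rot: [3.141, -0.0, -1.571]
force: [-0.9, 0.5, -1.3]
width: 0.0256
grip_force: 30.0
```

Call:
{"api": "send_rows", "payload": {"motion": "0 0.01 0.06 0 0 0 -1;0 0 0.06 0 0 0 -1;0 0 0.06 0 0 0 -1;0 0 0 0 0 0 -1"}}

```text
clock: 15.3
tcp_pos: [0.5267, -0.0188, 0.084]
ee_rot: [3.141, -0.0, -1.571]
force: [-0.1, 0.4, -0.5]
width: 0.0251
grip_force: 30.0
```

Call:
{"api": "send_rows", "payload": {"motion": "0 0 0.07 0 0 0 -1;0 0 0.07 0 0 0 -1;0 0 0 0 0 0 -1"}}

```text
clock: 15.68
tcp_pos: [0.5266, -0.0188, 0.0755]
ee_rot: [3.141, -0.0, -1.571]
force: [0.4, 0.8, -1.4]
width: 0.025
grip_force: 30.0
```

Call:
{"api": "send_rows", "payload": {"motion": "0 0.008 0.06 0 0 0 -1;0 0 0.06 0 0 0 -1;0 0 0 0 0 0 -1"}}

```text
clock: 16.05
tcp_pos: [0.5262, -0.0188, 0.0685]
ee_rot: [3.141, -0.0, -1.571]
force: [-0.2, -0.6, 0.2]
width: 0.0254
grip_force: 30.0
```

Call:
{"api": "send_rows", "payload": {"motion": "0 0.006 0.05 0 0 0 -1;0 0 0.04 0 0 0 -1;0 0 0 0 0 0 -1"}}

```text
clock: 16.42
tcp_pos: [0.5258, -0.0188, 0.0632]
ee_rot: [3.141, -0.0, -1.571]
force: [-1.4, -0.7, 1.6]
width: 0.0251
grip_force: 30.0
```

Call:
{"api": "send_rows", "payload": {"motion": "0 0 0.04 0 0 0 -1;0 0 0 0 0 0 -1"}}

```text
clock: 16.68
tcp_pos: [0.5259, -0.0188, 0.0609]
ee_rot: [3.141, -0.0, -1.571]
force: [-2.5, -0.7, 2.6]
width: 0.0257
grip_force: 30.0
```

Call:
{"api": "send_rows", "payload": {"motion": "0 0 0.03 0 0 0 -1;0 0 0 0 0 0 -1"}}

```text
clock: 16.92
tcp_pos: [0.526, -0.0188, 0.0604]
ee_rot: [-3.141, -0.0, -1.571]
force: [-7.6, -0.2, 16.9]
width: 0.0252
grip_force: 30.0
```

Call:
{"api": "send_rows", "payload": {"motion": "0 0 0.02 0 0 0 -1;0 0 0 0 0 0 -1"}}

```text
clock: 17.18
tcp_pos: [0.526, -0.0189, 0.0601]
ee_rot: [-3.141, -0.0, -1.57]
force: [-11.8, 2.6, 26.8]
width: 0.0254
grip_force: 30.0
```

Call:
{"api": "send_rows", "payload": {"motion": "0 0.01 -0.005 0 0 0 -1;0 0 0 0 0 0 -1;0 0 0 0 0 0 -1"}}

```text
clock: 17.55
tcp_pos: [0.526, -0.0188, 0.0603]
ee_rot: [-3.14, -0.0, -1.57]
force: [-8.9, 0.6, 22.8]
width: 0.0252
grip_force: 30.0
```

Run:
```python
from h import *
s=robot.get_state();print(s["tcp_pos"],s["force"])
a=cams.get_image("scene");b=cams.get_image("wrist")
C=np.hstack([cv2.resize(a[195:295,185:285],(400,400),interpolation=cv2.INTER_CUBIC),cv2.resize(b[80:330,160:410],(400,400),interpolation=cv2.INTER_CUBIC)])
cv2.imwrite("pics/fin.png",C[:,:,::-1])
```

```text
[ 0.52595471 -0.0188149   0.06025099] [-8.90364433  0.62544247 22.80586181]
```

View pics/fin.png

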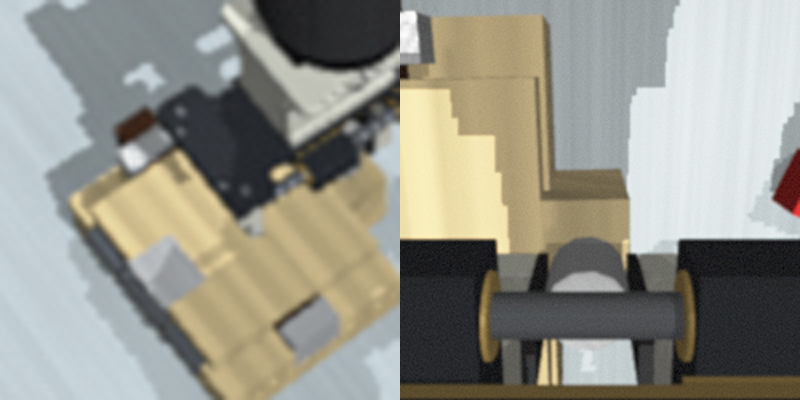

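The lid lies flat on the lower half and the pin head sits on the ear, pressed with about 23 N. The hand height of 60.3 mm matches the roughly 60.8 mm expected when fully shut. Handing in.

```bash
python3 -c "
from rig import robot
print(robot.sign_off())"
```

```text
the job is handed in; nothing more can be done
None
```

The job is handed in at about 17.6 s: the dark blank is home against the end stop, the upper half is shut, and the thick pin is through both halves, still gripped with its head pressed down at about 23 N.

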